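# Shut the two sliding covers of the curd chest

## Robot

A 7-joint arm with a two-finger parallel gripper is mounted at the origin on a cart in front of the work surface, level with it; the furniture and walls round the work are solid. World frame = base frame: x ahead of the robot, y to its left, z up, the work surface at z = 0. Lengths are in m, angles in rad, forces in N, time in s.
With the tool pointing down it reaches from about 0.425 to 1.025 m from the base axis. Payload 9.4 kg.
Tool frame: the origin (TCP) lies between the finger pads; the fingertips stand 17 mm ahead of it and the grasp point (between the pads) lies 2 mm behind it (env.tip_extent is the distance from the TCP to the fingertips, in m); y points along the fingers, z is the direction in which the jaws open and shut, and the axes are right-handed (so a half turn about y gives the same grasp; the last joint's range is limited). The gripper opens to 93 mm and grips with 3 to 60 N. Pads are 15 mm wide; open, the fingers measure 128 mm over their backs; the gripper's body (75 mm by 188 mm) begins 65 mm behind the grasp point.
Start: joints at [1.112, 0.599, -0.003, 1.599, 0.002, 0.943, -0.08], TCP at [0.27, -0.673, 0.236] pointing down, gripper open.
Joint ranges: [-2.57, 2.57], [-0.35, 1.97], [-1.29, 1.29], [0.11, 2.56], [-1.05, 4.19], [0.11, 1.86], [-2.63, 2.63]. Speed limits (rad/s): [2.22, 2.22, 3.01, 3.01, 3.14, 3.14, 3.14].

## Interface

Orientations are given as a unit quaternion [w, x, y, z].
In Python, from cell import monitor, get_image, get_calibration, env, spotter gives the robot as it stands.
- The arm moves only by the tool jog_arm, never from a script. Its argument "commands" is a list that holds one entry, the list of rows, each a list of 6 numbers: the shift along the tool's x, y, z in m, then the turn, a rotation vector about the tool's x, y, z in rad. In form: [[[tx, ty, tz, rx, ry, rz], ...]]. A call has 1 to 10 rows; each row shifts and turns the commanded pose from where the row before left it, along the tool's axes as they then stand; what a row does not reach is not made up. A row lasts 1/10 s, in which the tool goes at most 50 mm and 8.59 degrees, less where a joint would pass 70% of its speed; a pose out of reach is approached as far as the arm can. A call with a gripper value outside its range is refused whole. "hand" is the opening, from 0 (shut) to 1 (fully open), set as the call begins (left out, the last holds). The fingers move at their own pace and stop on an object; "grip_force" is the grip in N (left out, the last holds). Time passes only in rows, so rows that do not move let the fingers close. It gives the time, the measured TCP pose, the force and the opening at its end, in the units of the state.
- monitor.observe(): the state, without advancing time (a new reading comes with each control period).
- get_image(name): name is "scene" or "top" or "wrist"; returns the picture (400x640x3 uint8, red, green, blue); there is no depth.
- get_calibration(name): a dict with "intrinsics" (3x3 intrinsics, pixels), "dist_coeffs" ([k1, k2, p1, p2, k3] as OpenCV has them; the pictures are not rectified), "camera_from_world" (4x4, takes a point from world to camera coordinates). Camera axes: x right, y up, looking along -z (the intrinsics and any distortion apply to the point x, -y, -z); pixel columns grow to the right and rows downward; lengths in m; the calibration is good to about 2 mm. A picture is of the moment at which its call begins: read the wrist's pose just before it. get_calibration takes no time and is no camera call; for the wrist camera it gives the pose at the moment of the call.
- env.finish_job(): hands the job in, once; it reports no verdict.
Trained networks look in the newest picture that a camera, given by its name, has taken for a name from the list of things; names that differ only in an ending like _2 or _b are one class to them, and where a whole thing is asked for, a point or a joint stands for the part that bears it (a point fixed in the world has none). Each returns a list of dicts, best first, with "conf" (0 to 1); they miss things now and then, are a little off and sometimes report something else, mostly with a low value. They report only what shows in the picture. A call takes as long as a camera call. They do not tell look-alikes from the thing itself.
- spotter.cut_out(camera, label): "mask" (400x640 bool, what is visible of it) and "xy" ([column, row] in pixels, amid what is visible of it).
- spotter.spot_point(camera, label): "xy" ([column, row] in pixels: a listed point, or the origin of a listed thing).
The state is a dict: "clock": time; "qpos": joint angles; "joint_vel": joint speeds; "tau": joint torques, N m; "tcp_pos": TCP position; "orientation": TCP orientation; "wrist_force": force on the tool from outside, world axes, zero at the start; "ft_torque": the same for the moment, N m; "finger_gap": opening from 0.0 (shut) to 1.0 (fully open).
Only numpy, scipy, OpenCV 4.12 (cv2) and the standard library are available. Lean on these libraries where they do the work, as an engineer would, in place of code of your own. Each camera call takes 0.05 s, during which the arm holds its last target.

## Task

Shut the steel chest on the counter: with the fingertips, push its two white sliding covers, the left and the right one, towards each other along their rails, by the lips on their outer edges, until each is fully home against the bar in the middle and the curd wheel is covered. Only push: the covers stay down on the chest and are not lifted or tipped up, and the tub, the roll of tape and the cup beside it are left where they stand.

Things in the scene. Friction and masses are not known exactly. Their poses are not given: they have to be found in the camera images.
- chest: low steel counter chest, fixed, 160 mm (its x) by 310 mm (its y). Origin: centre of underside; x points away from the robot, y to its left, turned up to 0.2 rad. In the middle an open well 136 mm long (y) holds the curd wheel; on either side of it is a flat deck, top at z = 48 mm. Along the long sides run guide rails, 141 mm apart inside, tops at z = 62 mm.
- stop_bar (a point): middle of the top of the fixed steel bar that crosses the chest at its y = 0: 8 mm thick in y, top 64 mm above the chest's origin, 16 mm above the decks. The covers end against its two sides.
- left_cover: left white plastic cover: loose plate, 136 mm (x) by 72 mm (y), 5 mm thick, 0.35 kg, lying on the chest between the rails (2.5 mm play each side); slides along the chest's y with about 1 to 3 N. Origin: centre of underside; axes as the chest's. Inner edge: rim 16 mm high. Shut, its origin is at y = +40 mm in the chest's frame; it starts 45 to 70 mm farther out.
- left_lip (a point): point on the outer face of the left cover's push lip, +36 mm in y and 18 mm up from the cover's origin. The lip is an upright strip along the cover's outer edge, 124 mm long (x), 7 mm thick (y), top 28 mm above the deck; this outer face is the one to push.
- right_cover: right white plastic cover: loose plate, 136 mm (x) by 72 mm (y), 5 mm thick, 0.35 kg, lying on the chest between the rails (2.5 mm play each side); slides along the chest's y with about 1 to 3 N. Origin: centre of underside; axes as the chest's. Inner edge: rim 16 mm high. Shut, its origin is at y = -40 mm in the chest's frame; it starts 45 to 70 mm farther out.
- right_lip (a point): point on the outer face of the right cover's push lip, -36 mm in y and 18 mm up from the cover's origin. The lip is an upright strip along the cover's outer edge, 124 mm long (x), 7 mm thick (y), top 28 mm above the deck; this outer face is the one to push.
- curd_wheel: cream curd wheel with fluted rim, 112 mm across, 35 mm high, loose in the chest's well below the covers. Origin: centre of its underside.
- tub: bystander: yellow lidded tub, 113 mm across, 46 mm high, loose on the table beyond one end of the chest. Origin: centre of its underside.
- tape: bystander: roll of brown tape lying flat, 96 mm across, 48 mm high, loose on the table beyond one end of the chest. Origin: centre of its underside.
- cup: bystander: yellow cup, 75 mm across, 80 mm high, loose on the table beyond the right end of the chest. Origin: centre of its underside.
Not all that is in view belongs to the job. What is shaped like the left_cover but purple is not meant.

How it is judged:
By the outcome, as a careful person would: the job done as asked, in the order asked, and still so for the second after the job is handed in, with the robot touching nothing.
It also fails if it takes over 43 s, if anything falls off the work surface, if the arm or the gripper's body presses on something with over 40 N, if the wrist force passes 120 N, or if a joint passes its speed limit or range.

## Working session

There is one attempt and no reset: what is moved stays moved. The work goes in short steps, Python scripts to look and compute and a tool call to move; the robot and the scene stay as the last step left them, time stands still between calls to the robot, and variables do not carry over. Pictures are saved under pics/ and viewed, and the job is handed in when it is done.

Besides the shell and the picture viewer there is one more tool, called after ">>>" by a JSON object that holds its "fn" and its "kwargs", one argument or row to a line. jog_arm: Moves the arm, as the interface text tells. Its arguments: {"type":"object","properties":{"commands":{"type":"array"},"hand":{"type":"number"},"grip_force":{"type":"number"}},"required":["commands"]}

```bash
ls; mkdir -p pics
python3 - <<'E'
from cell import monitor, get_image, get_calibration, env, spotter
import cv2, numpy as np
s=monitor.observe(); print(s['clock'],s['tcp_pos'],s['orientation'],env.tip_extent)
for n in ("scene","top"):
    im=get_image(n); cv2.imwrite(f'pics/{n}0.png',im[...,::-1])
    for l in ["left_lip","right_lip","stop_bar","left_cover","right_cover","chest","tub","tape","cup"]:
        r=spotter.spot_point(n,l); print(n,l,[(np.round(d['xy']).tolist(),round(d['conf'],2)) for d in r[:4]])
print(monitor.observe()['clock'])
E
```

```text
pics
0.0 [ 0.26990674 -0.67239342  0.23476155] [ 0.13401724 -0.13435565  0.69477342 -0.69374191] 0.017
scene left_lip [([295.0, 264.0], 0.92), ([236.0, 183.0], 0.8)]
scene right_lip [([366.0, 213.0], 0.79)]
scene stop_bar [([335.0, 234.0], 0.75)]
scene left_cover [([304.0, 258.0], 0.85), ([230.0, 196.0], 0.69)]
scene right_cover [([359.0, 223.0], 0.65), ([334.0, 248.0], 0.27)]
scene chest []
scene tub [([260.0, 307.0], 0.79)]
scene tape [([403.0, 208.0], 0.75)]
scene cup [([426.0, 190.0], 0.81), ([333.0, 248.0], 0.45), ([294.0, 266.0], 0.42), ([356.0, 225.0], 0.41)]
top left_lip [([271.0, 264.0], 0.88), ([262.0, 147.0], 0.68), ([346.0, 246.0], 0.49)]
top right_lip [([356.0, 248.0], 0.7)]
top stop_bar [([319.0, 254.0], 0.73)]
top left_cover [([281.0, 263.0], 0.92)]
top right_cover [([347.0, 250.0], 0.96)]
top chest [([319.0, 259.0], 0.97)]
top tub [([236.0, 282.0], 0.98), ([435.0, 233.0], 0.29)]
top tape [([399.0, 238.0], 0.77), ([313.0, 260.0], 0.26)]
top cup [([432.0, 232.0], 0.6)]
1.0
```

Run:
```python
import cv2
a=cv2.imread('pics/top0.png'); cv2.imwrite('pics/topc.png',cv2.resize(a[120:320,180:480],None,fx=2.6,fy=2.6,interpolation=cv2.INTER_CUBIC))
a=cv2.imread('pics/scene0.png'); cv2.imwrite('pics/scenec.png',cv2.resize(a[140:340,200:460],None,fx=3,fy=3,interpolation=cv2.INTER_CUBIC))
```

```text
(no output)
```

View pics/topc.png

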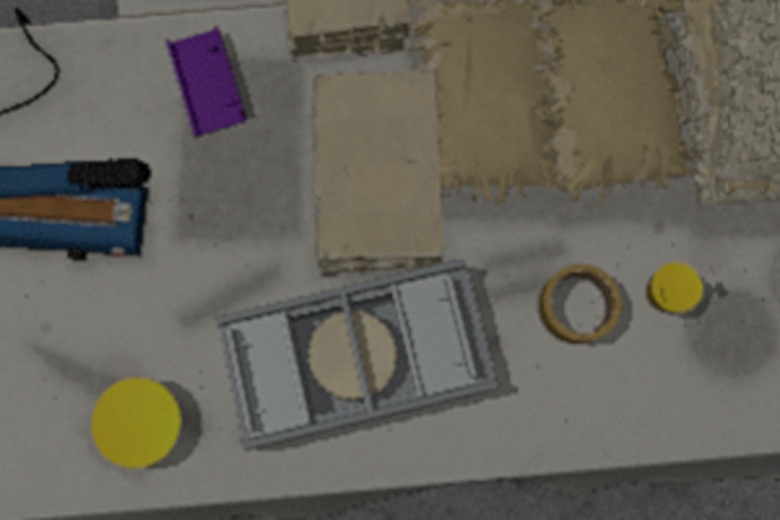

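View pics/scenec.png

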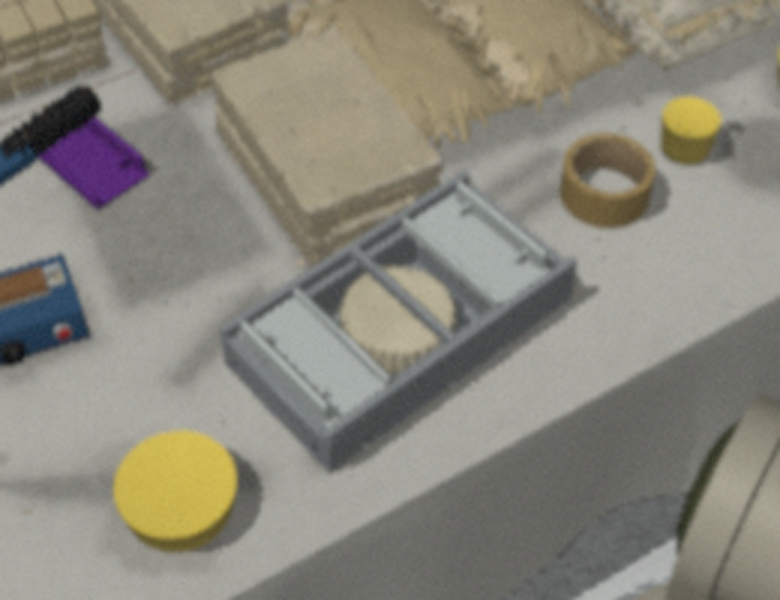

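View pics/scene0.png

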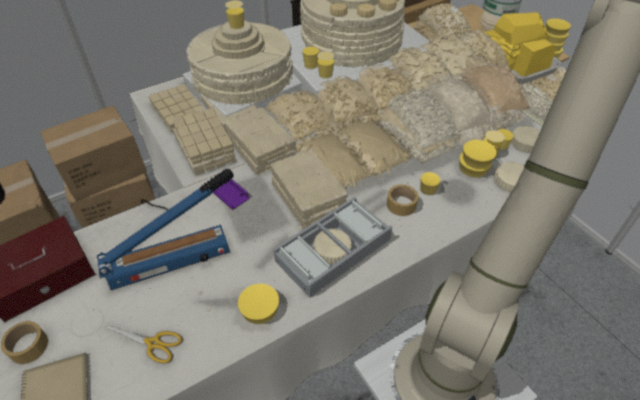

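```bash
cat > h.py <<'E'
import numpy as np, cv2
from cell import monitor, get_image, get_calibration, env, spotter
from scipy.spatial.transform import Rotation as R
from scipy.optimize import least_squares
def proj(c,P):
    P=np.atleast_2d(P); M=np.array(c['camera_from_world']); q=P@M[:3,:3].T+M[:3,3]
    q=q*[1,-1,-1]
    return cv2.projectPoints(q,np.zeros(3),np.zeros(3),np.array(c['intrinsics']),np.array(c['dist_coeffs']))[0][:,0]
def tri(obs):
    f=lambda X:np.concatenate([proj(c,X)[0]-xy for c,xy in obs])
    r=least_squares(f,[0.65,0,0.05]); return r.x, np.abs(r.fun).max()
def rot(q): return R.from_quat(np.roll(q,-1))
def onplane(c,xy,z):
    f=lambda X:proj(c,[X[0],X[1],z])[0]-xy
    return least_squares(f,[0.65,0]).x
E
python3 - <<'E'
from h import *
T=get_calibration('top');S=get_calibration('scene')
for c in(T,S):
    M=np.array(c['camera_from_world']);print('cam at',-M[:3,:3].T@M[:3,3])
pts=dict(left_lip=((271,264),(295,264)),right_lip=((356,248),(366,213)),stop=((319,254),(335,234)),lc=((281,263),(304,258)),rc=((347,250),(359,223)),tub=((236,282),(260,307)),tape=((399,238),(403,208)),cup=((432,232),(426,190)))
for k,(a,b) in pts.items():
    x,e=tri([(T,a),(S,b)]);print(k,x.round(3),round(e,1))
s=monitor.observe();print(rot(s['orientation']).as_matrix().round(3))
W=get_calibration('wrist');M=np.array(W['camera_from_world']);print('wrist',(-M[:3,:3].T@M[:3,3]).round(3),(-M[2,:3]).round(3), W['intrinsics'])
E
```

```text
cam at [0.3497171  0.01696262 1.2956958 ]
cam at [-0.2511934   0.48666589  1.12706686]
left_lip [0.443 0.158 0.056] 1.5
right_lip [ 0.471 -0.101  0.082] 0.4
stop [0.463 0.011 0.068] 0.0
lc [0.444 0.127 0.06 ] 1.1
rc [ 0.469 -0.076  0.055] 0.1
tub [ 0.404  0.284 -0.   ] 0.3
tape [ 0.496 -0.262 -0.014] 1.9
cup [ 0.506 -0.366  0.002] 0.9
[[-0.928 -0.     0.373]
 [-0.373 -0.    -0.928]
 [ 0.    -1.    -0.   ]]
wrist [ 0.341 -0.645  0.384] [-0.256 -0.102 -0.961] [[296.35540681   0.         318.01137118]
 [  0.         296.35540681 202.73819035]
 [  0.           0.           1.        ]]
```

Run:
```python
from h import *
T=get_calibration('top')
crop=np.array([(218,322),(464,262),(496,385),(246,447)])/2.6+[180,120]
P=np.array([onplane(T,c,.062) for c in crop]);print(P.round(3))
print('len',np.linalg.norm(P[0]-P[1]),np.linalg.norm(P[3]-P[2]),np.linalg.norm(P[0]-P[3]),np.linalg.norm(P[1]-P[2]))
c=P.mean(0);d=(P[0]+P[3]-P[1]-P[2]);yaw=np.arctan2(-d[0],d[1]);print(c,yaw)
d=(P[0]+P[1]-P[2]-P[3]);print(np.arctan2(d[1],d[0]))
# lips tops (crop px): left lip ends / right lip ends, z=.076
for n,xy in [('Ltop',(231,332)),('Lbot',(252,432)),('Rtop',(466,281)),('Rbot',(484,370))]:
    p=onplane(T,np.array(xy)/2.6+[180,120],.07)
    cy,sy=np.cos(yaw),np.sin(yaw);q=p-c;print(n,(np.array([cy*q[0]+sy*q[1],-sy*q[0]+cy*q[1]])*1000).round(1))
```

```text
[[ 0.51   0.179]
 [ 0.556 -0.121]
 [ 0.407 -0.143]
 [ 0.361  0.155]]
len 0.30400819946484287 0.301638139049301 0.15056887520199427 0.15119655529975917
[0.45834657 0.01771877] 0.15345372967725235
0.1529142420934758
Ltop [ 58.8 138.6]
Lbot [-60.5 139.5]
Rtop [  51.6 -147.3]
Rbot [ -55.6 -140.6]
```

```bash
cat >> h.py <<'E'
C=np.array([.4583,.0177]);YAW=.153
def w(q,z,c=None,yaw=None):
    c=C if c is None else c; yaw=YAW if yaw is None else yaw
    return np.array([c[0]+np.cos(yaw)*q[0]-np.sin(yaw)*q[1],c[1]+np.sin(yaw)*q[0]+np.cos(yaw)*q[1],z])
def chest(p,c=None,yaw=None):
    c=C if c is None else c; yaw=YAW if yaw is None else yaw
    d=np.array(p)[:2]-c; return np.array([np.cos(yaw)*d[0]+np.sin(yaw)*d[1],-np.sin(yaw)*d[0]+np.cos(yaw)*d[1]])
def Rt(yaw): # tool z=chest x, y=down
    z=np.array([np.cos(yaw),np.sin(yaw),0]);y=np.array([0,0,-1.]);return R.from_matrix(np.c_[np.cross(y,z),y,z])
def plan(p,yaw,n):
    s=monitor.observe();A=rot(s['orientation']);rv=(A.inv()*Rt(yaw)).as_rotvec()/n
    S=np.zeros((3,3));B=A
    for i in range(n): S+=B.as_matrix();B=B*R.from_rotvec(rv)
    return np.linalg.solve(S,np.array(p)-s['tcp_pos']).round(5),rv.round(4)
E
python3 - <<'E'
from h import *
print(plan(w([0,.175],.215),YAW,20))
E
```

```text
(array([-0.04424,  0.00103, -0.01699]), array([ 0.    , -0.0671,  0.    ]))
```

>>> {"fn": "jog_arm", "kwargs": {
  "commands": [
    [[-0.0442, 0.001, -0.017, 0, -0.0671, 0], [-0.0442, 0.001, -0.017, 0, -0.0671, 0], [-0.0442, 0.001, -0.017, 0, -0.0671, 0], [-0.0442, 0.001, -0.017, 0, -0.0671, 0], [-0.0442, 0.001, -0.017, 0, -0.0671, 0], [-0.0442, 0.001, -0.017, 0, -0.0671, 0], [-0.0442, 0.001, -0.017, 0, -0.0671, 0], [-0.0442, 0.001, -0.017, 0, -0.0671, 0], [-0.0442, 0.001, -0.017, 0, -0.0671, 0], [-0.0442, 0.001, -0.017, 0, -0.0671, 0]]
  ],
  "hand": 0.5
}}

```text
clock: 2.0
tcp_pos: [0.5018, -0.2676, 0.2258]
orientation: [-0.356, 0.356, -0.611, 0.611]
wrist_force: [1.7, -0.0, -0.3]
finger_gap: 0.502
```

Run:
```python
from h import *
s=monitor.observe();print(s['clock'],s['tcp_pos'],s['finger_gap'])
print(plan(w([0,.175],.215),YAW,10))
im=get_image('wrist');cv2.imwrite('pics/w1.png',im[...,::-1])
import pickle;pickle.dump(get_calibration('wrist'),open('w1.pkl','wb'))
```

```text
2.0 [ 0.50181883 -0.26758654  0.22579302] 0.5017950082158795
(array([-0.04409,  0.00107, -0.01692]), array([-0.0001, -0.0668,  0.    ]))
```

View pics/w1.png

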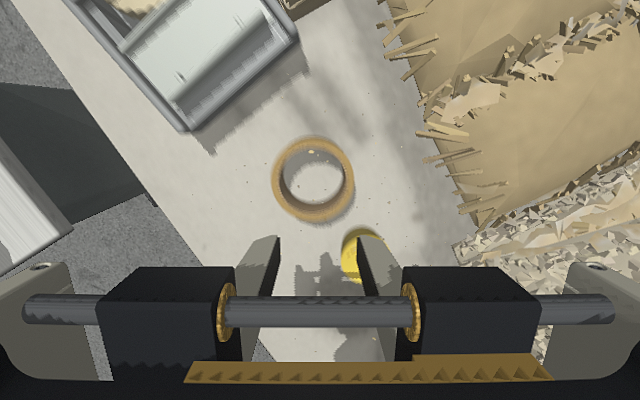

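Run:
```python
import cv2
a=cv2.imread('pics/w1.png')[0:150,60:320]
cv2.imwrite('pics/w1c.png',cv2.resize(a,None,fx=3,fy=3,interpolation=cv2.INTER_CUBIC))
```

```text
(no output)
```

View pics/w1c.png

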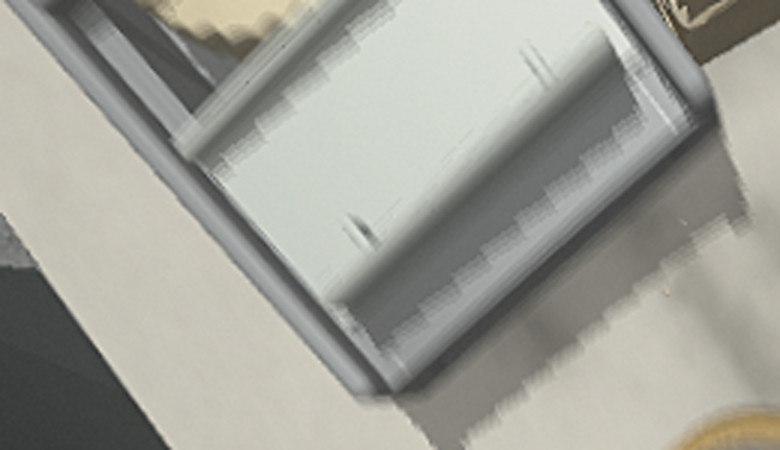

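>>> {"fn": "jog_arm", "kwargs": {
  "commands": [
    [[-0.0441, 0.001, -0.017, 0, -0.0668, 0], [-0.0441, 0.001, -0.017, 0, -0.0668, 0], [-0.0441, 0.001, -0.017, 0, -0.0668, 0], [-0.0441, 0.001, -0.017, 0, -0.0668, 0], [-0.0441, 0.001, -0.017, 0, -0.0668, 0], [-0.0441, 0.001, -0.017, 0, -0.0668, 0], [-0.0441, 0.001, -0.017, 0, -0.0668, 0], [-0.0441, 0.001, -0.017, 0, -0.0668, 0], [-0.0441, 0.001, -0.017, 0, -0.0668, 0], [-0.0441, 0.001, -0.017, 0, -0.0668, 0]]
  ]
}}

```text
clock: 3.05
tcp_pos: [0.4311, 0.191, 0.2158]
orientation: [0.537, -0.536, 0.46, -0.461]
wrist_force: [1.0, -0.1, -0.3]
finger_gap: 0.497
```

Run:
```python
from h import *
s=monitor.observe();print(s['clock'],s['tcp_pos'],s['qpos'])
import pickle;pickle.dump(get_calibration('wrist'),open('w2.pkl','wb'))
im=get_image('wrist');cv2.imwrite('pics/w2.png',im[...,::-1])
for l in ["left_lip","stop_bar","right_lip"]:print(l,spotter.spot_point('wrist',l)[:2])
```

```text
3.05 [0.43112215 0.19104869 0.21584937] [-0.18490944  0.35808308 -0.4589678   2.16569171  0.25391145  0.6669316
 -0.66728096]
left_lip [{'xy': [319.6, 220.7], 'conf': 0.87}, {'xy': [620.1, 262.3], 'conf': 0.62}]
stop_bar [{'xy': [321.8, 330.8], 'conf': 0.65}]
right_lip []
```

View pics/w2.png

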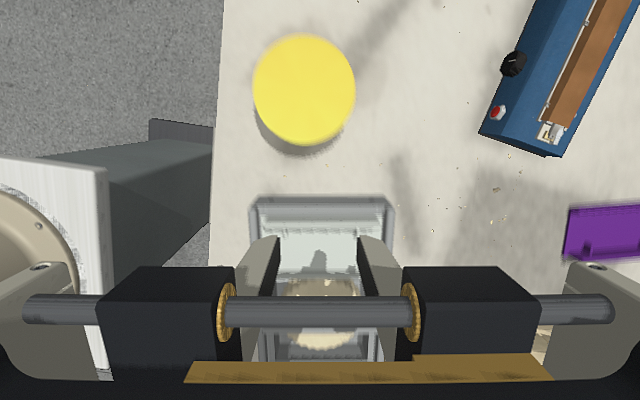

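Run:
```python
from h import *
import pickle
a=cv2.imread('pics/w2.png')[180:300,220:420]
cv2.imwrite('pics/w2c.png',cv2.resize(a,None,fx=4,fy=4,interpolation=cv2.INTER_CUBIC))
W=pickle.load(open('w2.pkl','rb'));T=get_calibration('top');S=get_calibration('scene')
for o in ([(W,(319.6,220.7)),(T,(271,264)),(S,(295,264))],[(W,(319.6,220.7)),(T,(271,264))]):
    x,e=tri(o);print(x.round(4),e,chest(x).round(4))
for y in (.155,.14,.13): print(y,proj(W,[w([-.07,y],.048),w([.07,y],.048),w([0,y],.066),w([-.08,y],.062),w([.08,y],.062)]).round(0).tolist())
```

```text
[0.4385 0.1595 0.0591] 2.3372124658947655 [0.0021 0.1432]
[0.4384 0.161  0.062 ] 2.3450633452227407 [0.0022 0.1446]
0.155 [[256.0, 208.0], [381.0, 208.0], [318.0, 213.0], [244.0, 212.0], [393.0, 212.0]]
0.14 [[256.0, 221.0], [380.0, 221.0], [318.0, 226.0], [245.0, 225.0], [392.0, 225.0]]
0.13 [[257.0, 229.0], [380.0, 229.0], [318.0, 235.0], [245.0, 233.0], [391.0, 233.0]]
```

View pics/w2c.png

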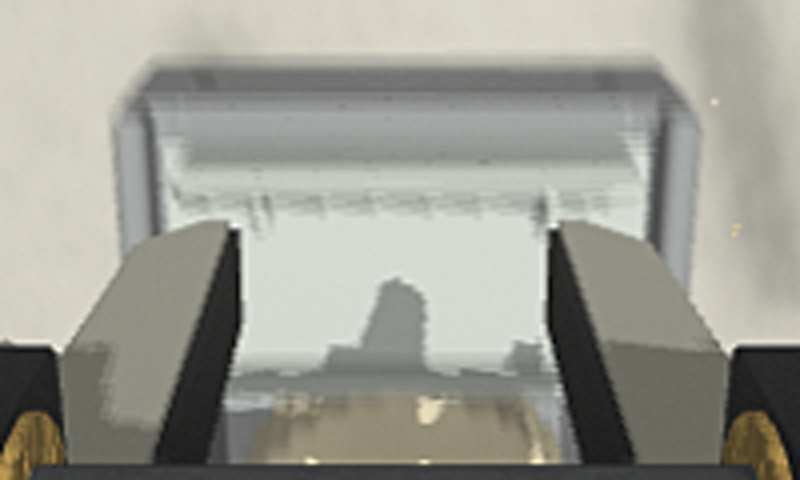

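>>> {"fn": "jog_arm", "kwargs": {
  "commands": [
    [[0, 0.033, 0.003, 0, 0, 0], [0, 0.035, 0, 0, 0, 0], [0, 0.035, 0, 0, 0, 0], [0, 0.03, 0, 0, 0, 0], [0, 0.01, 0, 0, 0, 0], [0, 0, 0, 0, 0, 0]]
  ]
}}

```text
clock: 3.85
tcp_pos: [0.4344, 0.1885, 0.0717]
orientation: [-0.535, 0.537, -0.462, 0.461]
wrist_force: [0.1, 0.0, 1.4]
finger_gap: 0.5
```

Run:
```python
from h import *
import pickle
s=monitor.observe();print(s['clock'],s['tcp_pos'],s['wrist_force'],chest(s['tcp_pos']), (rot(s['orientation']).inv()*Rt(YAW)).as_rotvec())
pickle.dump(get_calibration('wrist'),open('w3.pkl','wb'))
a=get_image('wrist')[:,:,::-1];cv2.imwrite('pics/w3.png',a)
```

```text
3.85 [0.43440421 0.18850286 0.07167637] [5.25012128e-02 8.33506249e-04 1.36599773e+00] [0.00241435 0.17244941] [ 0.0022087  -0.00458763  0.00164342]
```

View pics/w3.png

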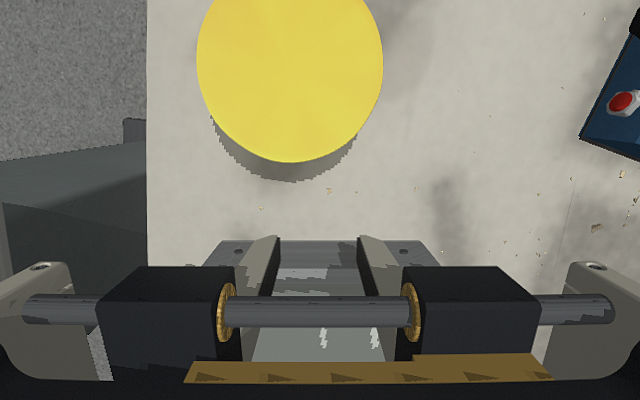

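>>> {"fn": "jog_arm", "kwargs": {
  "commands": [
    [[0.005, 0, 0, 0, -0.004, 0], [0.008, 0, 0, 0, 0, 0], [0.008, 0, 0, 0, 0, 0], [0.008, 0, 0, 0, 0, 0], [0.008, 0, 0, 0, 0, 0]]
  ]
}}

```text
clock: 4.4
tcp_pos: [0.441, 0.1539, 0.0734]
orientation: [0.538, -0.536, 0.46, -0.46]
wrist_force: [-0.1, 5.5, 4.4]
finger_gap: 0.498
```

>>> {"fn": "jog_arm", "kwargs": {
  "commands": [
    [[0.008, 0, 0, 0, 0, 0], [0.008, 0, 0, 0, 0, 0], [0.008, 0, 0, 0, 0, 0], [0.004, 0, 0, 0, 0, 0], [0, 0, 0, 0, 0, 0]]
  ]
}}

```text
clock: 4.9
tcp_pos: [0.4448, 0.1249, 0.073]
orientation: [0.537, -0.536, 0.46, -0.461]
wrist_force: [0.8, 1.2, 0.6]
finger_gap: 0.496
```

Run:
```python
from h import *
import pickle
s=monitor.observe();print(s['clock'],s['tcp_pos'],s['wrist_force'],chest(s['tcp_pos']), (rot(s['orientation']).inv()*Rt(YAW)).as_rotvec())
pickle.dump(get_calibration('wrist'),open('w4.pkl','wb'))
a=get_image('wrist')[:,:,::-1];cv2.imwrite('pics/w4.png',a)
b=get_image('top')[:,:,::-1];cv2.imwrite('pics/t4.png',cv2.resize(b[200:310,230:400],None,fx=4,fy=4,interpolation=cv2.INTER_CUBIC))
```

```text
4.9 [0.44484933 0.1249423  0.07297319] [0.78042923 1.20107165 0.5503583 ] [0.00305059 0.10803946] [-9.66195402e-04 -1.28819464e-05 -1.09855637e-04]
```

View pics/w4.png

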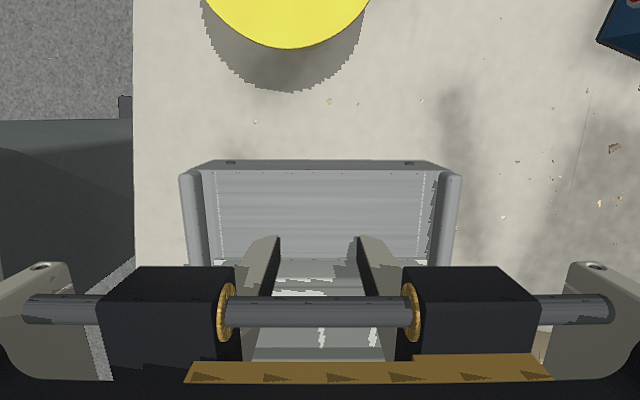

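View pics/t4.png

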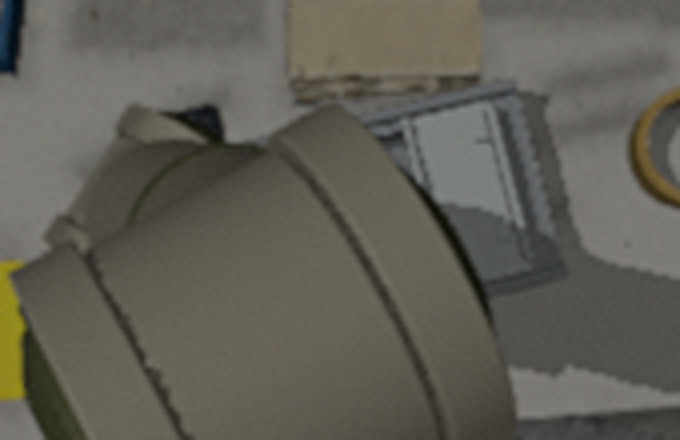

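>>> {"fn": "jog_arm", "kwargs": {
  "commands": [
    [[0.006, 0, 0, 0, 0, 0], [0.006, 0, 0, 0, 0, 0], [0.004, 0, 0, 0, 0, 0], [0.002, 0, 0, 0, 0, 0]]
  ]
}}

```text
clock: 5.4
tcp_pos: [0.4472, 0.1073, 0.0726]
orientation: [0.537, -0.537, 0.46, -0.46]
wrist_force: [-1.1, 3.4, 1.6]
finger_gap: 0.502
```

>>> {"fn": "jog_arm", "kwargs": {
  "commands": [
    [[0.002, 0, 0, 0, 0, 0], [0.002, 0, 0, 0, 0, 0], [0, 0, 0, 0, 0, 0]]
  ]
}}

```text
clock: 5.7
tcp_pos: [0.4478, 0.1035, 0.0726]
orientation: [-0.537, 0.537, -0.46, 0.46]
wrist_force: [0.1, 2.3, 2.4]
finger_gap: 0.501
```

>>> {"fn": "jog_arm", "kwargs": {
  "commands": [
    [[0.002, 0, 0, 0, 0, 0], [0, 0, 0, 0, 0, 0]]
  ]
}}

```text
clock: 5.9
tcp_pos: [0.4483, 0.1026, 0.0726]
orientation: [0.538, -0.536, 0.46, -0.46]
wrist_force: [-0.7, 6.0, 1.4]
finger_gap: 0.502
```

>>> {"fn": "jog_arm", "kwargs": {
  "commands": [
    [[0.002, 0, 0, 0, 0, 0], [0, 0, 0, 0, 0, 0]]
  ]
}}

```text
clock: 6.1
tcp_pos: [0.4484, 0.1026, 0.0727]
orientation: [0.539, -0.536, 0.46, -0.459]
wrist_force: [-3.1, 14.3, 1.7]
finger_gap: 0.502
```

>>> {"fn": "jog_arm", "kwargs": {
  "commands": [
    [[0.002, 0, 0, 0, 0, 0], [0, 0, 0, 0, 0, 0]]
  ]
}}

```text
clock: 6.3
tcp_pos: [0.4484, 0.1025, 0.0727]
orientation: [0.54, -0.536, 0.461, -0.458]
wrist_force: [-7.0, 20.5, 2.8]
finger_gap: 0.499
```

>>> {"fn": "jog_arm", "kwargs": {
  "commands": [
    [[0.002, 0, 0, 0, 0, 0], [0, 0, 0, 0, 0, 0]]
  ]
}}

```text
clock: 6.5
tcp_pos: [0.4484, 0.1024, 0.0728]
orientation: [0.541, -0.535, 0.461, -0.457]
wrist_force: [-9.2, 27.2, 2.7]
finger_gap: 0.501
```

>>> {"fn": "jog_arm", "kwargs": {
  "commands": [
    [[-0.012, 0, 0, 0, 0, 0], [-0.014, 0, 0, 0, 0, 0], [0, -0.035, 0, 0, 0, 0], [0, -0.045, 0, 0, 0, 0], [0, -0.045, 0, 0, 0, 0], [0, 0, 0, 0, 0, 0]]
  ]
}}

```text
clock: 7.1
tcp_pos: [0.4465, 0.1214, 0.2018]
orientation: [0.538, -0.535, 0.459, -0.462]
wrist_force: [-0.2, 0.6, -0.3]
finger_gap: 0.499
```

Run:
```python
from h import *
s=monitor.observe();print(s['clock'],s['tcp_pos'],s['wrist_force'],chest(s['tcp_pos']),chest([.4484,.1026]))
print(plan(w([.0025,-.178],.215),YAW,10))
```

```text
7.1 [0.4465336  0.12140404 0.20183734] [-0.18333227  0.58187274 -0.26780734] [0.00417594 0.10428585] [0.00315473 0.08541702]
(array([ 0.02823, -0.00131, -0.00015]), array([-0.0006, -0.0001,  0.    ]))
```

>>> {"fn": "jog_arm", "kwargs": {
  "commands": [
    [[0.0283, -0.0013, 0, 0, 0, 0], [0.0283, -0.0013, 0, 0, 0, 0], [0.0283, -0.0013, 0, 0, 0, 0], [0.0283, -0.0013, 0, 0, 0, 0], [0.0283, -0.0013, 0, 0, 0, 0], [0.0283, -0.0013, 0, 0, 0, 0], [0.0283, -0.0013, 0, 0, 0, 0], [0.0283, -0.0013, 0, 0, 0, 0], [0.0283, -0.0013, 0, 0, 0, 0], [0.0283, -0.0013, 0, 0, 0, 0]]
  ]
}}

```text
clock: 8.1
tcp_pos: [0.4872, -0.16, 0.2096]
orientation: [-0.536, 0.538, -0.461, 0.46]
wrist_force: [0.3, 0.7, 0.5]
finger_gap: 0.496
```

Run:
```python
from h import *
import pickle
s=monitor.observe();print(s['clock'],s['tcp_pos'],s['wrist_force'],chest(s['tcp_pos']), (rot(s['orientation']).inv()*Rt(YAW)).as_rotvec())
W=get_calibration('wrist');pickle.dump(W,open('w5.pkl','wb'))
a=get_image('wrist')[:,:,::-1];cv2.imwrite('pics/w5.png',a)
print(spotter.spot_point('wrist','right_lip')[:2])
b=get_image('top')[:,:,::-1];cv2.imwrite('pics/t5.png',cv2.resize(b[200:310,230:400],None,fx=4,fy=4,interpolation=cv2.INTER_CUBIC))
for y in (-.155,-.145,-.135,-.125): print(y,proj(W,[w([-.07,y],.048),w([.07,y],.048),w([0,y],.076)]).round(0).tolist())
```

```text
8.1 [ 0.48718385 -0.15999782  0.20963827] [0.2887697  0.71384106 0.53343395] [ 0.00146462 -0.18002401] [ 2.96621131e-03 -1.81343985e-04  2.88936364e-05]
[{'xy': [316.9, 148.8], 'conf': 0.89}]
-0.155 [[251.0, 168.0], [384.0, 168.0], [317.0, 173.0]]
-0.145 [[250.0, 159.0], [384.0, 159.0], [317.0, 163.0]]
-0.135 [[250.0, 149.0], [385.0, 149.0], [317.0, 152.0]]
-0.125 [[249.0, 139.0], [385.0, 139.0], [317.0, 141.0]]
```

View pics/w5.png

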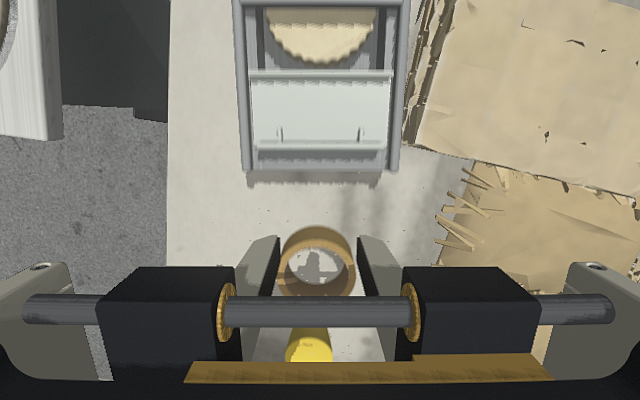

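View pics/t5.png

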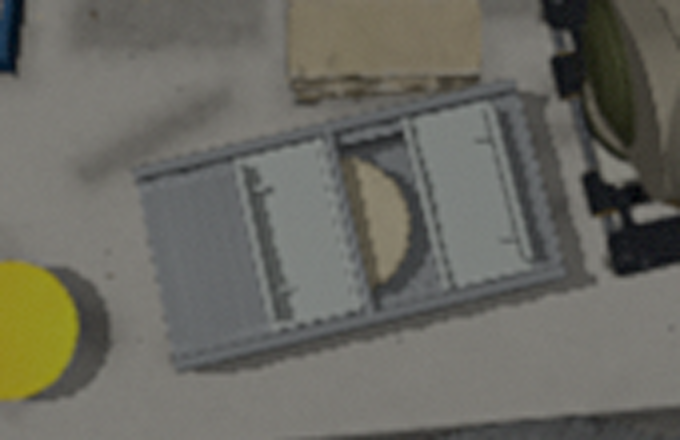

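Run:
```python
from h import *
import pickle
W=pickle.load(open('w5.pkl','rb'))
for xy in ((316,228),(316,300),(333,345)):p=onplane(W,xy,.048);print(p,chest(p))
```

```text
[ 0.49084594 -0.20204063] [-0.00132355 -0.22213382]
[ 0.50489579 -0.29360964] [-0.00139329 -0.31477439]
[ 0.53629401 -0.35572424] [ 0.02017165 -0.3809486 ]
```

>>> {"fn": "jog_arm", "kwargs": {
  "commands": [
    [[-0.009, 0.03, 0.002, 0, 0, 0], [0, 0.035, 0, 0, 0, 0], [0, 0.035, 0, 0, 0, 0], [0, 0.027, 0, 0, 0, 0], [0, 0.009, 0, 0, 0, 0], [0, 0, 0, 0, 0, 0]]
  ]
}}

```text
clock: 8.85
tcp_pos: [0.488, -0.1479, 0.0735]
orientation: [-0.537, 0.538, -0.461, 0.459]
wrist_force: [-0.8, 0.1, -0.3]
finger_gap: 0.501
```

Run:
```python
from h import *
s=monitor.observe();print(s['clock'],s['tcp_pos'],s['wrist_force'],chest(s['tcp_pos']), (rot(s['orientation']).inv()*Rt(YAW)).as_rotvec())
a=get_image('wrist')[:,:,::-1];cv2.imwrite('pics/w6.png',a)
```

```text
8.85 [ 0.48801895 -0.147865    0.07354801] [-0.80480595  0.12701588 -0.30965558] [ 0.00413905 -0.16816021] [ 0.00311123  0.00244912 -0.00099129]
```

View pics/w6.png

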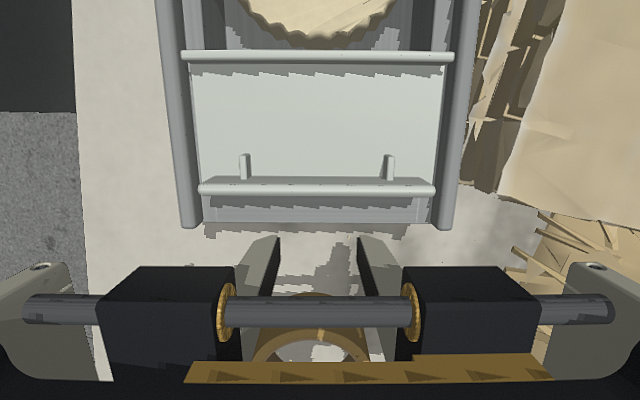

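>>> {"fn": "jog_arm", "kwargs": {
  "commands": [
    [[-0.008, 0, 0, 0, 0.002, 0], [-0.008, 0, 0, 0, 0, 0], [-0.008, 0, 0, 0, 0, 0], [-0.008, 0, 0, 0, 0, 0], [-0.008, 0, 0, 0, 0, 0], [-0.008, 0, 0, 0, 0, 0]]
  ]
}}

```text
clock: 9.5
tcp_pos: [0.4819, -0.1014, 0.075]
orientation: [-0.536, 0.536, -0.46, 0.461]
wrist_force: [1.3, -4.1, 3.3]
finger_gap: 0.5
```

>>> {"fn": "jog_arm", "kwargs": {
  "commands": [
    [[-0.008, 0, 0, 0, 0, 0], [-0.008, 0, 0, 0, 0, 0], [-0.006, 0, 0, 0, 0, 0], [-0.005, 0, 0, 0, 0, 0], [0, 0, 0, 0, 0, 0]]
  ]
}}

```text
clock: 10.0
tcp_pos: [0.4773, -0.0736, 0.0745]
orientation: [0.537, -0.537, 0.461, -0.46]
wrist_force: [-0.5, 0.4, -0.3]
finger_gap: 0.502
```

Run:
```python
from h import *
s=monitor.observe();print(s['clock'],s['tcp_pos'],s['wrist_force'],chest(s['tcp_pos']), (rot(s['orientation']).inv()*Rt(YAW)).as_rotvec())
a=get_image('wrist')[:,:,::-1];cv2.imwrite('pics/w7.png',a)
```

```text
10.0 [ 0.47732147 -0.07356706  0.07446857] [-0.48207189  0.40626806 -0.30554595] [ 0.00488983 -0.09309986] [ 0.00033328  0.00029206 -0.00072942]
```

View pics/w7.png

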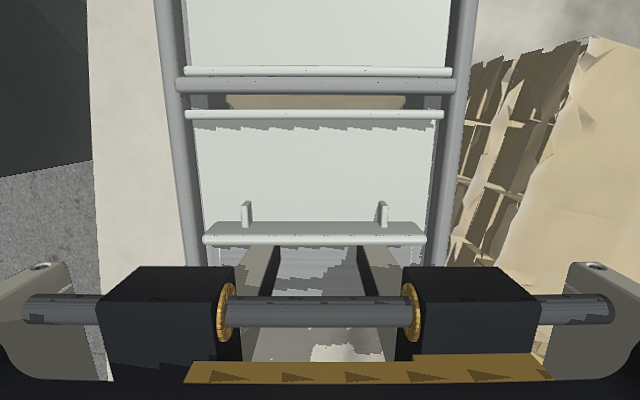

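>>> {"fn": "jog_arm", "kwargs": {
  "commands": [
    [[-0.004, 0, 0, 0, 0, 0], [-0.003, 0, 0, 0, 0, 0], [-0.002, 0, 0, 0, 0, 0], [0, 0, 0, 0, 0, 0]]
  ]
}}

```text
clock: 10.45
tcp_pos: [0.4759, -0.0657, 0.0745]
orientation: [-0.536, 0.537, -0.461, 0.46]
wrist_force: [-0.6, -1.0, -1.0]
finger_gap: 0.5
```

>>> {"fn": "jog_arm", "kwargs": {
  "commands": [
    [[-0.002, 0, 0, 0, 0, 0], [-0.002, 0, 0, 0, 0, 0], [0, 0, 0, 0, 0, 0]]
  ]
}}

```text
clock: 10.75
tcp_pos: [0.4758, -0.0653, 0.0748]
orientation: [-0.535, 0.537, -0.461, 0.462]
wrist_force: [2.6, -15.8, -0.8]
finger_gap: 0.5
```

>>> {"fn": "jog_arm", "kwargs": {
  "commands": [
    [[-0.002, 0, 0, 0, 0, 0], [0, 0, 0, 0, 0, 0]]
  ]
}}

```text
clock: 10.95
tcp_pos: [0.4757, -0.0652, 0.0749]
orientation: [-0.534, 0.537, -0.461, 0.463]
wrist_force: [3.3, -22.5, -0.3]
finger_gap: 0.502
```

>>> {"fn": "jog_arm", "kwargs": {
  "commands": [
    [[-0.002, 0, 0, 0, 0, 0], [0, 0, 0, 0, 0, 0]]
  ]
}}

```text
clock: 11.15
tcp_pos: [0.4757, -0.0651, 0.075]
orientation: [-0.533, 0.537, -0.46, 0.464]
wrist_force: [5.2, -30.6, 1.6]
finger_gap: 0.502
```

>>> {"fn": "jog_arm", "kwargs": {
  "commands": [
    [[0.012, 0, 0, 0, 0, 0], [0.012, 0, 0, 0, 0, 0], [0.006, -0.03, 0, 0, 0, 0], [0, -0.045, 0, 0, 0, 0], [0, -0.045, 0, 0, 0, 0], [0.03, -0.02, 0, 0, 0, 0], [0.04, 0, 0, 0, 0, 0], [0.04, 0, 0, 0, 0, 0], [0.03, 0, 0, 0, 0, 0], [0, 0, 0, 0, 0, 0]]
  ]
}}

```text
clock: 12.15
tcp_pos: [0.5007, -0.2303, 0.2142]
orientation: [-0.535, 0.535, -0.462, 0.462]
wrist_force: [-1.0, 0.2, -0.5]
finger_gap: 0.497
```

Run:
```python
from h import *
s=monitor.observe();print(s['clock'],s['tcp_pos'],s['wrist_force'])
a=get_image('wrist')[:,:,::-1];cv2.imwrite('pics/w8.png',cv2.resize(a[0:200,160:480],None,fx=2.5,fy=2.5,interpolation=cv2.INTER_CUBIC))
b=get_image('top')[:,:,::-1];cv2.imwrite('pics/t8.png',cv2.resize(b[200:320,220:450],None,fx=3.4,fy=3.4,interpolation=cv2.INTER_CUBIC))
b=get_image('scene')[:,:,::-1];cv2.imwrite('pics/s8.png',cv2.resize(b[170:330,220:460],None,fx=3.3,fy=3.3,interpolation=cv2.INTER_CUBIC))
```

```text
12.15 [ 0.50066235 -0.23028083  0.21421377] [-1.04399282  0.15405013 -0.48995528]
```

View pics/w8.png

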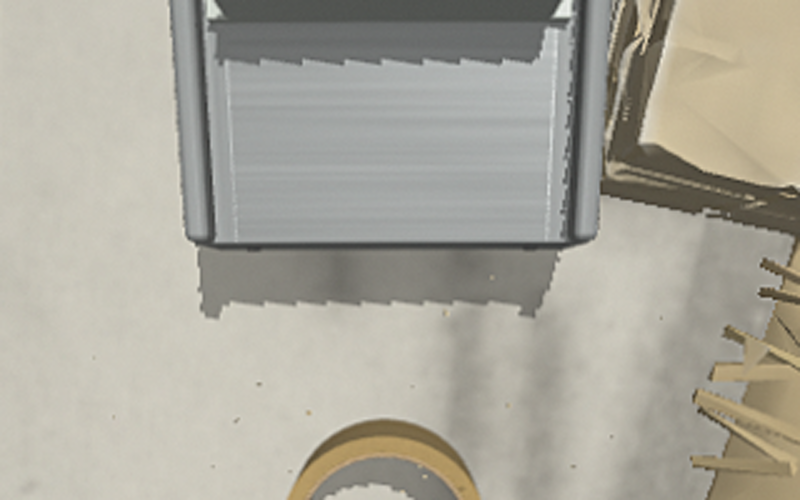

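View pics/t8.png

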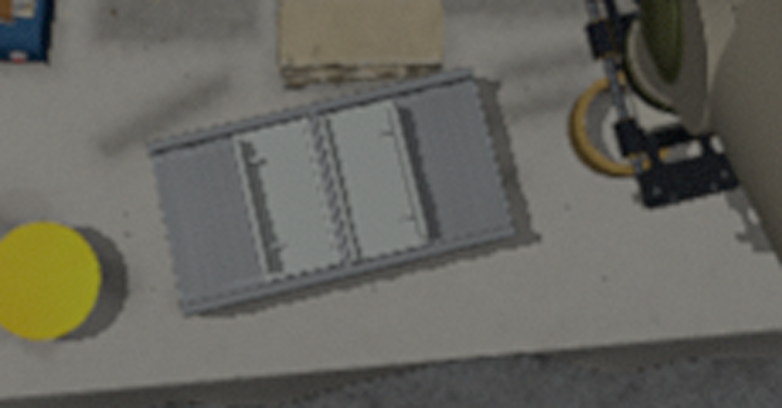

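View pics/s8.png

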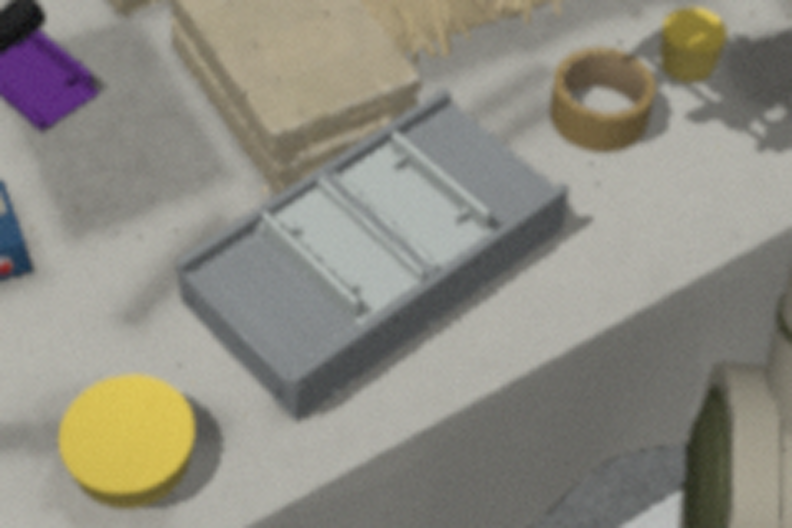

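>>> {"fn": "jog_arm", "kwargs": {
  "commands": [
    [[-0.04, -0.01, 0, 0, 0, 0], [-0.04, 0, 0, 0, 0, 0], [-0.04, 0, 0, 0, 0, 0], [-0.03, 0, 0, 0, 0, 0], [0, 0, 0, 0, 0, 0]]
  ]
}}

```text
clock: 12.8
tcp_pos: [0.4772, -0.072, 0.2251]
orientation: [0.539, -0.538, 0.458, -0.458]
wrist_force: [-0.5, -0.5, -0.3]
finger_gap: 0.498
```

Run:
```python
from h import *
s=monitor.observe();print(s['clock'],s['tcp_pos'],chest(s['tcp_pos']))
W=get_calibration('wrist')
a=get_image('wrist')[:,:,::-1];cv2.imwrite('pics/w9.png',cv2.resize(a[60:260,180:460],None,fx=2.8,fy=2.8,interpolation=cv2.INTER_CUBIC))
for y,z in ((-.004,.064),(.004,.064),(.076,.076),(-.076,.076)):print(y,(proj(W,w([.002,y+.0005],z))[0]-[180,60])*2.8)
```

```text
12.8 [ 0.47716727 -0.07200549  0.22511001] [ 0.00497541 -0.09153302]
-0.004 [380.39888912 128.2677042 ]
0.004 [380.56186817 104.62778615]
0.076 [ 382.01165627 -135.00520933]
-0.076 [378.80306125 333.61863563]
```

View pics/w9.png

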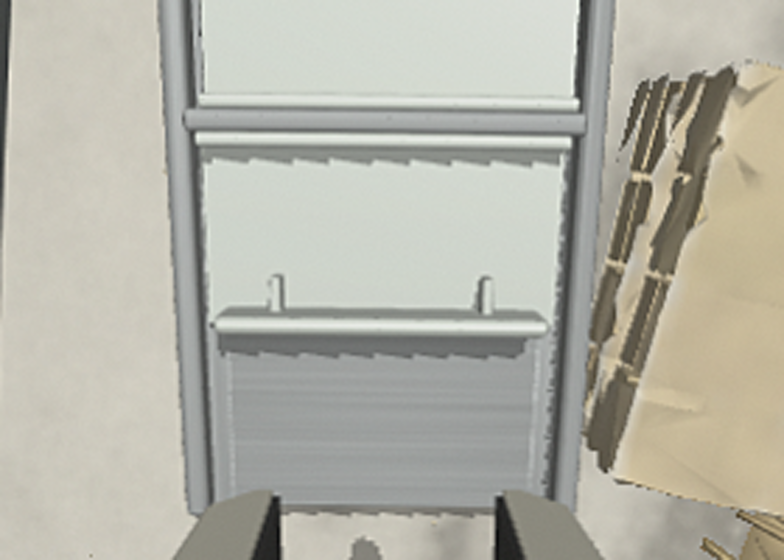

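The view shows the bar at row 120 of the crop, with both rims flush and parallel against its sides. There is no gap and the well is covered. The right lip is at row 330, where 334 was predicted for fully shut.

Run:
```python
from h import *
print(env.finish_job(), monitor.observe()['clock'])
```

```text
the job is handed in; nothing more can be done
the job is handed in; nothing more can be done
```

The chest is shut. I pushed the left cover first, then the right one, each with the half-open fingertips on the outer face of its lip, until it stopped hard against the middle bar.

- **Fully home:** At each stop the fingertips held still to within about 0.1 mm per step while the force rose to about 29 N on the left cover and 31 N on the right. The last wrist picture shows both rims flush and parallel against the bar, with the curd wheel covered.
- **Covers down, bystanders in place:** The covers lie flat in the pictures. The last pictures show nothing knocked, and the arm was never driven near the tub, tape or cup; I did not measure their positions again. The purple look-alike was left alone.
- **Hand-in:** The last clock reading was 12.8 s, just before the job was handed in with the arm clear above the chest.
- **One check that disagreed:** The two stop positions were about 170 mm apart, against about 167 mm expected from the 15 mm pad width. I put this down to finger size or compliance, because the pictures show no gap.

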